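Pop a brass nut from the bench feeder and trap it on the chute

TASK

On the two-lane nut feeder, press down the red ejector plate behind the brass nut with one finger so that the nut is tipped out of its cradle onto the chute, and stop it with the other finger before it slides off the chute's low end. Finish while holding: one finger still keeping that plate pressed down, the brass nut resting against the other finger on the chute. Do not pick the nut up, do not eject the steel nut in the other lane, and leave the other things on the bench where they are.

Things in the scene. Friction and masses are not known exactly. Their poses are not given: they have to be found in the camera images.
- feeder: Fixed fixture, grey base 195x160x10 mm with two equal lanes: left lane centred on y = +40 mm, right lane on y = -40 mm of this frame. Origin on the bench under the line between the lanes; z up; nuts slide to its -x. Stands anywhere, yaw within 0.35 rad. Each lane in line, high to low: red ejector plate (x +34 to +62 mm), steel cradle with the nut (x -6 to +31), white chute (x -8 to -129).
- cradle_left_edge (a point): Middle of the low edge of the left steel cradle, at x = -6 mm, 55 mm above the bench, level with the cradle's floor at rest (37 mm long, 32 mm wide inside, rims 8 mm high). The nut lies level with its centre about 16 mm uphill of here. Pressing the plate tips the cradle about this edge, up to 20 degrees; the nut begins to slide out after 3 to 7 mm of press.
- cradle_right_edge (a point): The same point of the right cradle. In either lane the nut counts as out on the chute when its centre is 6 mm or more downhill of this edge, so the near face of the blocking finger should stand 20 to 100 mm downhill of it.
- chute_left_end (a point): Middle of the floor's low, open end of the left white chute, 26 mm above the bench. The floor falls straight (13 degrees) from 54 mm above the bench at the cradle; 40 mm wide between aluminium rails that stand 8 mm above it. It is slippery: a nut slides from cradle to end by itself in about half a second, so a finger must already stand in the lane, lower than the sliding nut's top.
- chute_right_end (a point): The same point of the right chute.
- brass_nut: The brass-coloured hexagon nut to be ejected, loose, 22x25x18 mm (18 mm high), lightly oiled, 60 to 100 g. Origin: centre of its underside. It starts lying flat in the cradle of the left or the right lane.
- steel_nut: Dark steel hexagon nut, loose, 24x27x19 mm, lying in the cradle of the other lane; leave it there. Origin: centre of its underside.
- plate_left_top (a point): Centre of the top of the left lane's red ejector plate (28 mm along the lane, 34 mm across), at x = +48 mm of the feeder: 61 mm above the bench at rest, 52 mm fully down. Moves with it.
- plate_right_top (a point): Centre of the top of the right lane's red ejector plate (same size); moves with it.
- plate_left (a joint): How far the left ejector plate is pressed down, m: 0 at rest, 0.009 fully down on its stop. Spring return: 1.6 N to start, 5.2 N fully down.
- plate_right (a joint): The same for the right ejector plate.
- step_block: Stepped steel packing block 30x67x55 mm standing loose to the right of the feeder; bystander. Origin: centre of its underside.
- clamp_strap: Slotted clamping strap 36x100x16 mm lying loose to the left; bystander.
- tee_bolt: T-slot bolt with nut, 36x157x30 mm, lying loose to the right; bystander.
- big_nut: Bright steel hexagon nut 36x41x29 mm lying loose to the left; bystander.

How it is judged:
By the outcome, as a careful person would: the job done as asked, in the order asked, and still so for the second after the job is handed in, while the arm keeps its last pose, push and grip.
It also fails if it takes over 32 s, if anything falls off the work surface, if the arm or the gripper's body presses on something with over 40 N, if the wrist force passes 120 N, or if a joint passes its speed limit or range.

ROBOT

A 6-joint arm with a two-finger parallel gripper is mounted at the origin on a cart in front of the work surface, level with it; the furniture and walls round the work are solid. World frame = base frame: x ahead of the robot, y to its left, z up, the work surface at z = 0. Lengths are in m, angles in rad, forces in N, time in s.
With the tool pointing down it reaches from about 0.425 to 0.95 m from the base axis. Payload 3.5 kg.
Tool frame: the origin (TCP) lies midway between the tips of the shut fingers; the grasp point (between the pads) lies 19 mm behind it; z points along the fingers, y is the direction in which the jaws open and shut (so a half turn about z gives the same grasp; the last joint's range is limited). The gripper opens to 85 mm and grips with 20 to 120 N. Pads are 22 mm wide; open, the fingers measure 114 mm over their backs; the gripper's body (76 mm by 85 mm) begins 54 mm behind the grasp point. The pads swing forward as they close: fully open they stand 13 mm farther back than shut.
Start: joints at [-1.275, 0.286, 1.577, -0, 1.279, -0.15], TCP at [0.291, -0.609, 0.231] pointing down, gripper open.
Joint ranges: [-2.77, 2.77], [-0.9, 2.22], [0.21, 2.48], [-1.53, 4.67], [0.24, 2.81], [-2.84, 2.84]. Speed limits (rad/s): [2.79, 2.79, 3.14, 3.14, 3.14, 3.14].

INTERFACE

Orientations are given as a unit quaternion [x, y, z, w].
In Python, from plant import * gives the robot as it stands.
- The arm moves only by the shell command python3 -m jog 'ROWS' [FORCE]. ROWS is a JSON object of lists of equal length, an entry for each row: "travel": the shift along the world's x, y, z in mm, a list of three; "dr": the turn, a rotation vector about the world's x, y, z in degrees, a list of three; "jaw": the closure in counts, from 0 (fully open) to 255 (shut). In form: {"travel": [[x, y, z], ...], "dr": [[wx, wy, wz], ...], "jaw": [jaw, ...]}. A call has 1 to 5 rows; each row shifts and turns the commanded pose from where the row before left it; what a row does not reach is not made up. A row lasts 1/12 s, in which the tool goes at most 41.7 mm and 7.16 degrees, less where a joint would pass 70% of its speed; a pose out of reach is approached as far as the arm can. A call is refused whole if a number of a shift passes 41.7 or a number of a turn 7.16, either way. A call with a gripper value outside its range is refused whole. The fingers move at their own pace and stop on an object; FORCE is the grip in N (left out, the last holds). Time passes only in rows, so rows that do not move let the fingers close. It gives the time, the measured TCP pose, the force and the opening at its end, in the units of the state.
- get_state(): the state, without advancing time (a new reading comes with each control period).
- read_camera(name): name is "scene" or "side" or "wrist"; returns the picture (400x640x3 uint8, red, green, blue); there is no depth.
- camera_info(name): a dict with "K" (3x3 intrinsics, pixels), "R" (3x3) and "t" (3): a world point X has camera coordinates R X + t; the wrist camera has in their place "mount" (4x4, takes a point from camera to tool coordinates, whose origin is the TCP and whose axes are the flange's). Camera axes: x right, y down, z forward; pixel columns grow to the right and rows downward; lengths in m; the calibration is good to about 2 mm. A picture is of the moment at which its call begins: read the wrist's pose just before it. camera_info takes no time and is no camera call.
- sign_off(): hands the job in, once; it reports no verdict.
The state is a dict: "time": time; "qpos": joint angles; "dq": joint speeds; "joint_efforts": joint torques, N m; "eef_pos": TCP position; "tcp_rot": TCP orientation; "contact_force": force on the tool from outside, world axes, zero at the start; "wrist_torque": the same for the moment, N m; "opening": opening from 0.0 (shut) to 1.0 (fully open).
Only numpy, scipy, OpenCV 4.12 (cv2) and the standard library are available. Lean on these libraries where they do the work, as an engineer would, in place of code of your own. Each camera call takes 0.05 s, during which the arm holds its last target. There are 200 camera calls.

## Working session

There is one attempt and no reset: what is moved stays moved. The work goes in short steps, Python scripts to look and compute and a shell command to move; the robot and the scene stay as the last step left them, time stands still between calls to the robot, and variables do not carry over. Pictures are saved under pics/ and viewed, about 8 in all and at most 12, crops included, and the job is handed in when it is done.

```bash
ls; mkdir -p pics; python3 - <<'E'
from plant import *
import cv2,numpy as np
s=get_state();print(s)
for n in("scene","side"):
    im=read_camera(n);cv2.imwrite(f"pics/{n}0.png",im[:,:,::-1]);c=camera_info(n);print(n,c)
print(camera_info("wrist"))
E
```

```text
pics
{'time': 0.0, 'qpos': array([-1.27495093e+00,  2.87203111e-01,  1.57818314e+00, -1.10083206e-05,
        1.27861597e+00, -1.49989579e-01]), 'dq': array([-7.09837347e-05,  2.34871717e-03,  1.06496758e-03,  4.90064962e-04,
       -2.20109917e-04,  1.68925971e-03]), 'joint_efforts': array([-6.82493301e-04, -4.05988562e+01, -2.92622244e+01, -1.30491690e-04,
        5.95103993e-03,  7.56261443e-06]), 'eef_pos': array([ 0.29090247, -0.6083621 ,  0.2299189 ]), 'tcp_rot': array([ 9.75255555e-01,  2.21077253e-01, -9.30391395e-05, -1.20119300e-03]), 'contact_force': array([ 0.10254548,  0.58023856, -0.31961952]), 'wrist_torque': array([-0.02607638,  0.02406449, -0.00917117]), 'opening': 0.9961152974631728}
scene {'K': array([[423.35524668,   0.        , 319.04914337],
       [  0.        , 423.35524668, 192.85046547],
       [  0.        ,   0.        ,   1.        ]]), 'R': array([[-0.89134634, -0.45301779,  0.01663097],
       [-0.28310293,  0.5276233 , -0.80091597],
       [ 0.3540543 , -0.71860179, -0.59854575]]), 't': array([0.45804481, 0.22728273, 1.13483423])}
side {'K': array([[37
[... 160 characters left out ...]
.96457986, -0.26374141,  0.00511491],
       [-0.12240501, -0.46467889, -0.87697807],
       [ 0.23367223,  0.8452893 , -0.48050317]]), 't': array([-0.51033713,  0.09139116,  1.15166596])}
{'K': array([[290.09970059,   0.        , 322.84191518],
       [  0.        , 290.09970059, 201.2615518 ],
       [  0.        ,   0.        ,   1.        ]]), 'mount': array([[-4.48330752e-04, -9.49807264e-01, -3.12835356e-01,
         7.96886715e-02],
       [ 9.99999889e-01, -4.70288726e-04, -5.26492361e-06,
        -7.40762031e-04],
       [-1.42122278e-04, -3.12835323e-01,  9.49807370e-01,
        -1.41299106e-01],
       [ 0.00000000e+00,  0.00000000e+00,  0.00000000e+00,
         1.00000000e+00]])}
```

View pics/scene0.png

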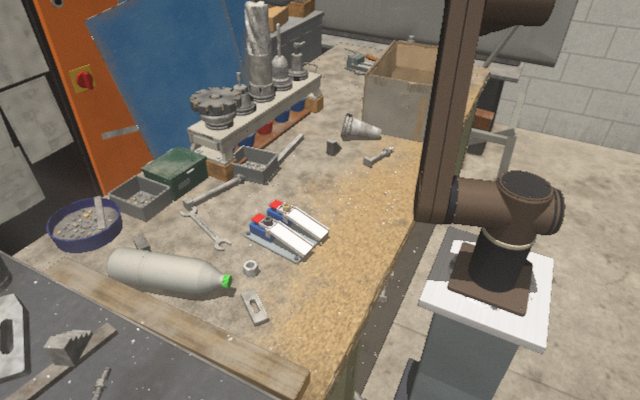

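View pics/side0.png

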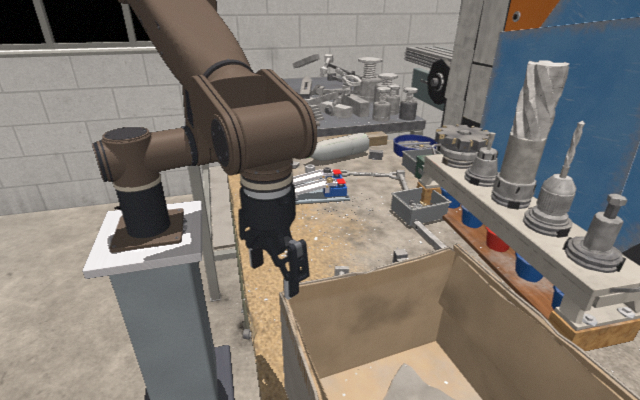

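The scene view shows the feeder near (287,232) with the chutes sloping toward the robot. The brass nut appears to be in the far (right) lane, near (288,206). Next I'll zoom in to measure.

```bash
python3 - <<'E'
import cv2
a=cv2.imread("pics/scene0.png")[190:270,235:340]
b=cv2.imread("pics/side0.png")[155:210,285:360]
cv2.imwrite("pics/c1.png",cv2.resize(a,None,fx=7.5,fy=7.5,interpolation=cv2.INTER_CUBIC))
E
```

```text
(no output)
```

View pics/c1.png

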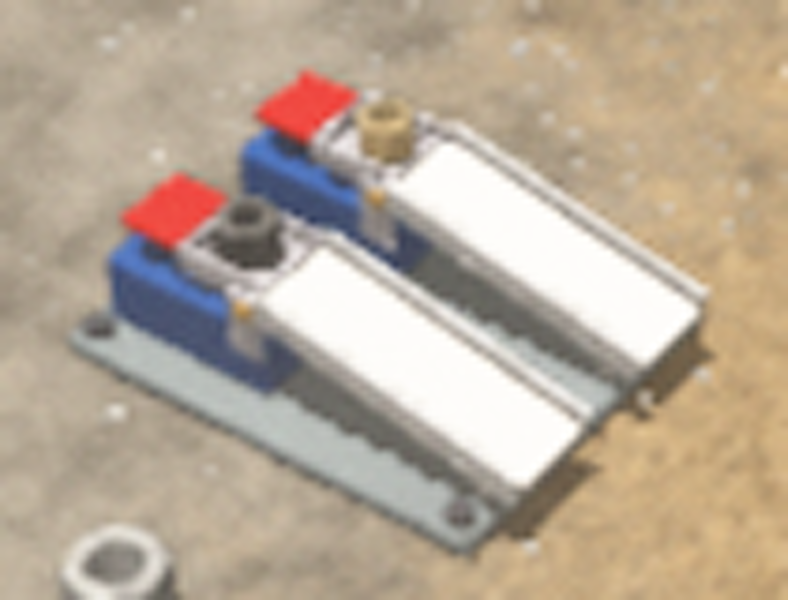

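The brass nut is in the right (far) lane. The crop shows the red plates at (307,107) right and (174,212) left, and the chute low ends at about (672,335) and (553,455).

```bash
cat > h.py <<'E'
from plant import *
import numpy as np, cv2
from scipy.optimize import least_squares
from scipy.spatial.transform import Rotation as Ro
def cam(n,s=None):
    c=camera_info(n)
    if n!="wrist": return c["K"],c["R"],c["t"]
    T=np.eye(4);T[:3,:3]=Ro.from_quat(s["tcp_rot"]).as_matrix();T[:3,3]=s["eef_pos"]
    M=np.linalg.inv(T@c["mount"]);return c["K"],M[:3,:3],M[:3,3]
def proj(C,X):
    p=(np.asarray(X)@C[1].T+C[2])@C[0].T;return p[:,:2]/p[:,2:]
def world(p,F):
    c,s=np.cos(p[2]),np.sin(p[2]);F=np.asarray(F,float)
    return np.c_[p[0]+c*F[:,0]-s*F[:,1],p[1]+s*F[:,0]+c*F[:,1],F[:,2]]
def fit(C,F,px,p0=(.6,0,0)):
    r=least_squares(lambda p:(proj(C,world(p,F))-px).ravel(),p0)
    return r.x,r.fun.reshape(-1,2)
F=np.array([[48,-40,61],[48,40,61],[-129,-40,26],[-129,40,26]])/1e3
E
python3 - <<'E'
from h import *
px=np.array([[307,107],[174,212],[672,335],[553,455]])/7.5+[235,190]-.43
p,r=fit(cam("scene"),F,px);print(p,r.round(2))
print(world(p,[[-2,-40,.052*1e3]]/np.array(1e3)), world(p,F))
E
```

```text
[ 0.58918806  0.10682764 -0.10881871] [[-0.45 -0.39]
 [ 0.2  -0.26]
 [-0.01  0.15]
 [ 0.23  0.39]]
[[0.58285572 0.06728145 0.052     ]] [[0.63255998 0.06185124 0.061     ]
 [0.6412483  0.14137805 0.061     ]
 [0.45660692 0.08107417 0.026     ]
 [0.46529524 0.16060097 0.026     ]]
```

```bash
python3 -m jog '{"travel":[[14.6,33.8,0],[14.6,33.8,0],[14.6,33.8,0],[14.6,33.8,0],[14.6,33.8,0]],"dr":[[0,0,5.8],[0,0,5.8],[0,0,5.8],[0,0,5.8],[0,0,5.8]],"jaw":[0,0,0,0,0]}'
python3 -m jog '{"travel":[[14.6,33.8,0],[14.6,33.8,0],[14.6,33.8,0],[14.6,33.8,0],[14.6,33.8,0]],"dr":[[0,0,5.8],[0,0,5.8],[0,0,5.8],[0,0,5.8],[0,0,5.8]],"jaw":[0,0,0,0,0]}'
python3 -m jog '{"travel":[[14.6,33.8,0],[14.6,33.8,0],[14.6,33.8,0],[14.6,33.8,0],[14.6,33.8,0]],"dr":[[0,0,0],[0,0,0],[0,0,0],[0,0,0],[0,0,0]],"jaw":[0,0,0,0,0]}'
python3 -m jog '{"travel":[[14.6,33.8,0],[14.6,33.8,0],[14.6,33.8,0],[14.6,33.8,0],[0,0,0]],"dr":[[0,0,0],[0,0,0],[0,0,0],[0,0,0],[0,0,0]],"jaw":[0,0,0,0,0]}'
python3 - <<'E'
from h import *
s=get_state();im=read_camera("wrist");print(s)
C=cam("wrist",s);cv2.imwrite("pics/w1raw.png",im[:,:,::-1])
p=[.5892,.1068,-.1088]
o=im[:,:,::-1].copy()
for q in proj(C,world(p,F)): print(q);cv2.drawMarker(o,tuple(int(v) for v in q.round()),(255,0,255),0,8,1)
cv2.imwrite("pics/w1.png",cv2.resize(o,None,fx=1.25,fy=1.25))
E
```

```text
time: 0.52
eef_pos: [0.3642, -0.4381, 0.2306]
tcp_rot: [0.888, 0.46, 0.0, -0.001]
contact_force: [0.5, -0.4, -0.4]
opening: 1.001
time: 0.93
eef_pos: [0.4372, -0.269, 0.2309]
tcp_rot: [0.744, 0.668, -0.0, -0.0]
contact_force: [0.4, -0.8, -0.2]
opening: 1.0
time: 1.35
eef_pos: [0.5101, -0.1001, 0.231]
tcp_rot: [0.746, 0.666, -0.0, -0.0]
contact_force: [0.2, -1.0, -0.4]
opening: 1.002
time: 1.77
eef_pos: [0.5694, 0.0384, 0.2308]
tcp_rot: [0.744, 0.668, 0.001, -0.001]
contact_force: [-0.9, 1.0, 0.9]
opening: 0.999
{'time': 1.7667, 'qpos': array([-0.11143231,  0.05813267,  1.83786142,  0.00262097,  1.24573738,
       -0.00497166]), 'dq': array([-0.07391618, -0.0246446 ,  0.03373147, -0.06940341,  0.01868697,
       -0.07166154]), 'joint_efforts': array([  1.36297088, -30.52467942, -29.09327567,   0.18571392,
        -0.06025345,   0.24845154]), 'eef_pos': array([0.56942207, 0.0384368 , 0.23082057]), 'tcp_rot': array([ 0.74400618,  0.66817158,  0.00088155, -0.00087739]), 'contact_force': array([-0.86603486,  1.00492026,  0.89040356]), 'wrist_torque': array([-0.02701436,  0.07116515,  0.0289754 ]), 'opening': 0.9993957707000053}
[379.83780475 155.65989341]
[384.86804812  74.76666742]
[225.37324093 150.75940731]
[217.8682081   77.85906179]
```

View pics/w1.png

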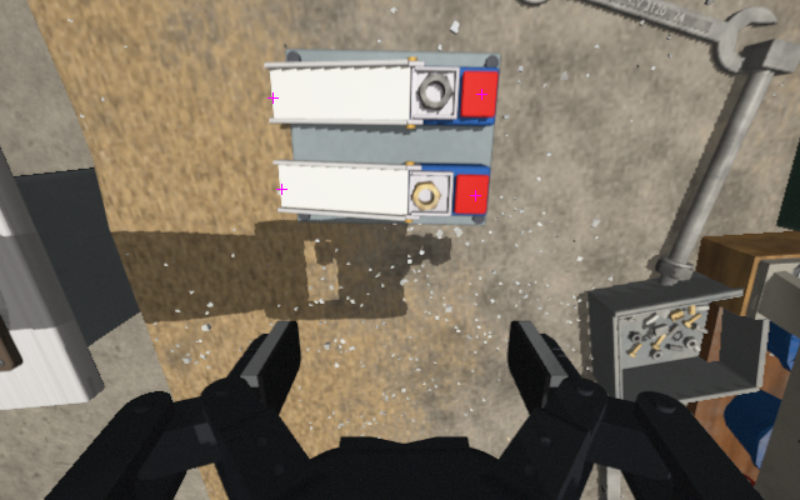

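The wrist view confirms the fit: the projected markers land within 2 px of both plates and both chute ends. The brass nut is in the right lane. I'll move over it, tilt slightly so the blocking finger sits lower, and descend to hover.

```bash
python3 -m jog '{"travel":[[6.5,15,0],[6.5,15,0],[0,0,-35],[0,0,-35],[0,0,-35]],"dr":[[-0.16,-1.5,0],[0,0,0],[0,0,0],[0,0,0],[0,0,0]],"jaw":[0,0,0,0,0]}'
python3 -m jog '{"travel":[[0,0,-35],[0,0,-15],[0,0,0],[0,0,0]],"dr":[[0,0,0],[0,0,0],[0,0,0],[0,0,0]],"jaw":[0,0,0,0]}'
python3 - <<'E'
from h import *
s=get_state();print(s["eef_pos"],s["tcp_rot"],s["contact_force"])
p=[.588,.1068,-.1088]
T=Ro.from_quat(s["tcp_rot"]).as_matrix()
for a in(-.05,.05):
    w=T@[0,a,-.013]+s["eef_pos"];c,q=np.cos(p[2]),np.sin(p[2]);d=w-[p[0],p[1],0]
    print("finger",(c*d[0]+q*d[1])*1e3,(-q*d[0]+c*d[1])*1e3,w[2]*1e3)
im=read_camera("wrist");sc=read_camera("scene")
o=np.vstack([cv2.resize(im[100:400],(640,300)),cv2.resize(sc[180:270,230:350],(400,300),interpolation=cv2.INTER_CUBIC) if 0 else np.pad(cv2.resize(sc[180:270,230:350],(400,300),interpolation=cv2.INTER_CUBIC),((0,0),(0,240),(0,0)))])
cv2.imwrite("pics/w2.png",o[:,:,::-1])
E
```

```text
time: 2.23
eef_pos: [0.5816, 0.0624, 0.1258]
tcp_rot: [0.746, 0.666, 0.009, 0.011]
contact_force: [-0.1, -0.5, -0.6]
opening: 1.002
time: 2.57
eef_pos: [0.5805, 0.0623, 0.0753]
tcp_rot: [0.746, 0.666, 0.008, 0.009]
contact_force: [0.0, 0.8, 0.8]
opening: 0.998
[0.58049552 0.06231167 0.0753108 ] [0.74611049 0.66571823 0.00775136 0.00884819] [0.00708514 0.84442962 0.75341118]
finger -52.92066368009334 -44.78800209276706 87.13100431504846
finger 47.05043480941425 -45.28371315282864 89.48339402470526
```

View pics/w2.png

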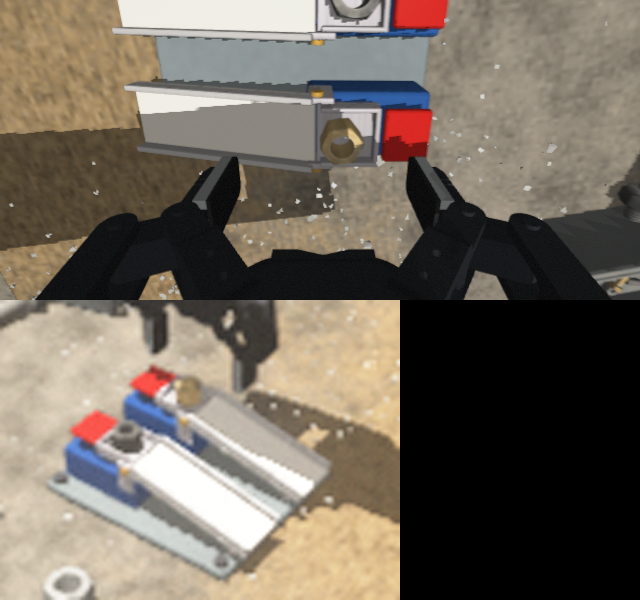

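The fingers straddle the right lane but sit about 5 mm off its centreline. I'll correct that and step down until contact.

```bash
python3 -m jog '{"travel":[[0.5,5,0],[0,0,-12],[0,0,-8],[0,0,0]],"dr":[[0,0,0],[0,0,0],[0,0,0],[0,0,0]],"jaw":[0,0,0,0]}'
cat > chk.py <<'E'
from h import *
import sys
s=get_state();print(s["time"],s["eef_pos"].round(4),s["contact_force"].round(1))
p=[.588,.1068,-.1088]
T=Ro.from_quat(s["tcp_rot"]).as_matrix();C=cam("wrist",s);im=read_camera("wrist")[:,:,::-1].copy()
for a in(-.05,.05,-.0425,.0425):
    w=T@[0,a,-.013]+s["eef_pos"];c,q=np.cos(p[2]),np.sin(p[2]);d=w-[p[0],p[1],0]
    print("tip",((c*d[0]+q*d[1])*1e3).round(1),((-q*d[0]+c*d[1])*1e3).round(1),(w[2]*1e3).round(1))
    cv2.drawMarker(im,tuple(int(v) for v in proj(C,[w])[0].round()),(255,0,255),0,6,1)
sc=read_camera("scene")[:,:,::-1]
o=np.vstack([im[100:400,100:500],cv2.resize(sc[185:260,235:335],(400,300),interpolation=cv2.INTER_CUBIC)])
cv2.imwrite(sys.argv[1],o)
E
python3 chk.py pics/w3.png
```

```text
time: 3.0
eef_pos: [0.5804, 0.0684, 0.0543]
tcp_rot: [0.746, 0.666, 0.008, 0.009]
contact_force: [-0.9, -0.4, 0.8]
opening: 1.006
3.0 [0.5804 0.0684 0.0543] [-0.9 -0.4  0.8]
tip -53.6 -38.8 66.1
tip 46.3 -39.1 68.4
tip -46.1 -38.8 66.3
tip 38.8 -39.1 68.2
```

View pics/w3.png

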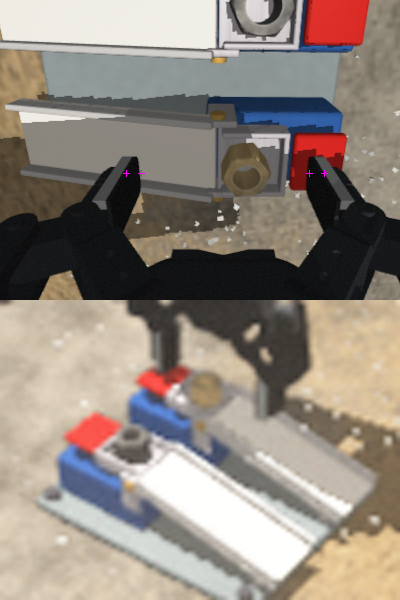

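The tips are over the plate and the lane, centred across it. I'll shift 4 mm uphill so the pressing finger sits nearer the middle of the plate, then press.

```bash
python3 -m jog '{"travel":[[4,-0.6,0],[0,0,-4],[0,0,-4],[0,0,0]],"dr":[[0,0,0],[0,0,0],[0,0,0],[0,0,0]],"jaw":[0,0,0,0]}'
python3 -m jog '{"travel":[[0,0,-2.5],[0,0,-2.5],[0,0,0]],"dr":[[0,0,0],[0,0,0],[0,0,0]],"jaw":[0,0,0]}'
python3 -m jog '{"travel":[[0,0,-2],[0,0,0]],"dr":[[0,0,0],[0,0,0]],"jaw":[0,0]}'
python3 chk.py pics/w4.png
```

```text
time: 3.43
eef_pos: [0.5854, 0.0675, 0.0474]
tcp_rot: [0.746, 0.666, 0.008, 0.009]
contact_force: [-0.1, 0.7, -0.5]
opening: 0.999
time: 3.68
eef_pos: [0.5859, 0.0676, 0.0433]
tcp_rot: [0.746, 0.666, 0.009, 0.01]
contact_force: [-2.6, -0.3, 2.3]
opening: 0.998
time: 3.85
eef_pos: [0.5861, 0.0676, 0.0415]
tcp_rot: [0.746, 0.666, 0.009, 0.01]
contact_force: [-2.2, -0.4, 4.0]
opening: 1.0
3.85 [0.5861 0.0676 0.0415] [-2.2 -0.4  4. ]
tip -47.9 -39.0 53.2
tip 52.0 -39.4 55.9
tip -40.4 -39.0 53.4
tip 44.5 -39.3 55.7
```

View pics/w4.png

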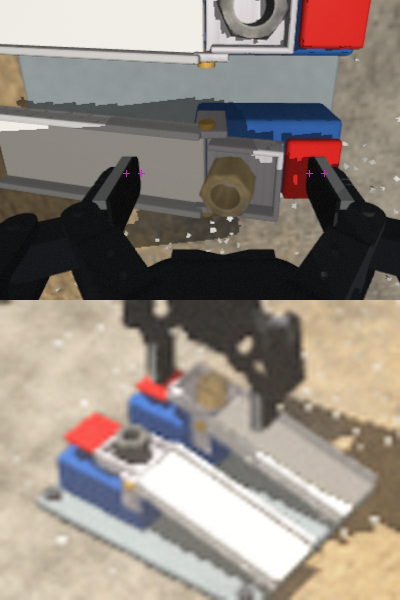

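The plate is about 5 mm down at about 4 N, and the cradle is tipping with the nut starting to move. I'll keep pressing.

```bash
python3 -m jog '{"travel":[[0,0,-2],[0,0,-1.5],[0,0,0],[0,0,0],[0,0,0]],"dr":[[0,0,0],[0,0,0],[0,0,0],[0,0,0],[0,0,0]],"jaw":[0,0,0,0,0]}'
python3 -m jog '{"travel":[[0,0,0],[0,0,0],[0,0,0],[0,0,0],[0,0,0]],"dr":[[0,0,0],[0,0,0],[0,0,0],[0,0,0],[0,0,0]],"jaw":[0,0,0,0,0]}'
python3 chk.py pics/w5.png
```

```text
time: 4.37
eef_pos: [0.5862, 0.0676, 0.038]
tcp_rot: [0.746, 0.666, 0.009, 0.01]
contact_force: [-1.8, -0.0, 3.4]
opening: 0.998
time: 4.78
eef_pos: [0.5862, 0.0676, 0.0379]
tcp_rot: [0.746, 0.666, 0.009, 0.01]
contact_force: [-1.5, 0.8, 5.6]
opening: 1.0
4.7833 [0.5862 0.0676 0.0379] [-1.5  0.8  5.6]
tip -47.9 -39.0 49.6
tip 52.1 -39.4 52.3
tip -40.4 -39.0 49.8
tip 44.6 -39.3 52.1
```

View pics/w5.png

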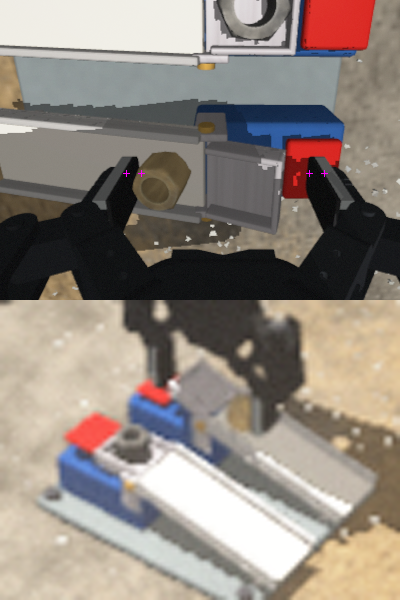

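The nut has slid out of the empty, tipped cradle and rests on the chute against the blocking finger. The plate is fully down. I'll hold for a moment, check that nothing moves, then hand in.

```bash
python3 -m jog '{"travel":[[0,0,0],[0,0,0],[0,0,0],[0,0,0],[0,0,0]],"dr":[[0,0,0],[0,0,0],[0,0,0],[0,0,0],[0,0,0]],"jaw":[0,0,0,0,0]}'
python3 chk.py pics/w6.png
python3 - <<'E'
import cv2
d=cv2.absdiff(cv2.imread("pics/w5.png"),cv2.imread("pics/w6.png"));print("change",d.mean(),(d.max(2)>40).sum(), d[140:220,120:200].mean())
E
```

```text
time: 5.3
eef_pos: [0.5862, 0.0676, 0.038]
tcp_rot: [0.746, 0.666, 0.009, 0.01]
contact_force: [-1.1, 0.5, 5.5]
opening: 0.998
5.3 [0.5862 0.0676 0.038 ] [-1.1  0.5  5.5]
tip -47.9 -39.0 49.6
tip 52.1 -39.4 52.3
tip -40.4 -39.0 49.8
tip 44.6 -39.4 52.1
change 1.378651388888889 12 1.21140625
```

```bash
python3 -c "
from plant import *
print(sign_off())"
```

```text
the job is handed in; nothing more can be done
None
```

The brass nut, in the right lane, has been tipped out of its cradle and is resting on the chute against the blocking finger. The other finger still holds the right ejector plate down. I handed the job in at about 5.3 s.

- **Plate:** the pressing fingertip is about 52 mm above the bench, which is the fully-down height. The upward force is about 5.5 N, against 5.2 N given for fully down.
- **Nut:** the last wrist picture shows the cradle empty and the nut against the finger. The finger's near face stands about 34 mm downhill of the cradle edge, inside the 20 to 100 mm allowed.
- **Stillness:** wrist and scene pictures taken about half a second apart, before handing in, showed no visible movement.
- **Other items:** the steel nut is still in the left cradle. I touched nothing else on the bench, though I did not re-check each of the loose items by picture at the end.

The scene and wrist cameras agreed on the feeder's position to within about 1.5 mm, and no check failed.

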